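# Grease the sampler rail and index the vial carriage one hole

## Task

Grease the sampler rail with at least three full strokes of the hand lever on the grease pump, letting it come all the way back up each time. Then take the black knob of the vial carriage's locking plunger, pull it up to free the pin, slide the carriage to the very next hole towards the tall injector (never past that hole or the other way), and push the pin down fully home. Finish while still gripping the knob and holding it pressed home, since its spring lifts it a little when let go; leave the lever up and do not disturb the other things on the bench.

Things in the scene. Friction and masses are not known exactly. Their poses are not given: they have to be found in the camera images.
- rail: Indexed rail, fixed to the bench (turned up to 0.2 rad): aluminium base plate 160 x 330 mm, 12 mm thick. Origin at bench level under the middle of the rail; its y axis runs along the rail, x points away from the robot, z up. On the robot's side (x = -60 mm in its frame) runs a steel index bar, top 40 mm above the bench, with five square holes 11 mm wide at y = -80, -40, 0, 40, 80 mm. The carriage starts at the middle hole.
- carriage (a joint): Position of the vial carriage along the rail's y axis, m: 0 at the start (middle hole, within 1 mm), grows towards the rail's +y, travel +-0.088. Carriage: a white vial rack 76 x 112 mm (vial tops 93 mm above the bench) whose nearest face is 46 mm from the knob's axis, on the side away from the robot; an arm 34 mm wide with top at 56 mm reaches over the index bar and carries the plunger. About 0.6 kg, slides with about 2 N friction once the pin is out.
- plunger (a joint): Height of the locking plunger, m: 0 = pressed fully home (hard stop), 0.004 = where its spring leaves it when let go in a hole (the pin still locks), 0.012 and above = pin clear of the holes, 0.018 = upper stop; resting on the bar between two holes it reads 0.012. The spring draws it back to 0.004 from either side with 0.9 N per mm, so pressing home takes about 4 N and pulling clear 7 to 9 N. Pin 8 mm in diameter, round tip. It moves with the carriage.
- knob: Black plunger knob, a round grip 25 mm in diameter and 30 mm tall with a rim 32 mm in diameter, 6 mm thick on top. Origin on its axis, 18 mm above the grip's underside and 18 mm below the top of the rim; 112 mm above the bench at the start. Rides on the plunger, at x = -60 mm and y = carriage value in the rail's frame. Under it is a thinner housing 20 mm in diameter down to the arm at 56 mm. Can be gripped from above with the fingers closing along the rail.
- injector: Tall injector, fixed: white foot 90 x 80 mm, aluminium column and white head, 207 mm tall in all, with a needle guide towards the robot. Stands beyond one end of the rail, 215 mm from its middle; which end varies. Origin at bench level under its centre. The carriage moves one hole towards it.
- rinse_stand: Low rinse stand, fixed: white block 90 x 80 x 40 mm with two small bottles, 87 mm tall. Stands at the other end of the rail. Origin at bench level under its centre.
- grease_pump: Hand grease pump, fixed (turned up to 0.25 rad): dark foot 130 x 70 mm, upright metal cylinder 60 mm in diameter, 154 mm tall, hand lever pointing towards the robot. Origin at bench level; x points away from the robot, opposite to the lever. The lever's pivot, along y, lies at x = -10 mm, z = 100 mm in its frame.
- lever (a joint): Angle of the grease lever, rad: 0 = up at rest, pointing 0.55 rad above the level, grows as it is pushed down, 0.5 = fully down (stop; 0.05 rad above the level). A spring returns it; pushing it down takes about 2 to 7 N at the grip and it can be pushed from above with closed fingers.
- lever_grip (a point): Point on the axis of the lever's thicker grey grip, 135 mm from the pivot (grip 26 mm in diameter, from 82 to 178 mm from the pivot). Moves with the lever: 171 mm above the bench at rest, 107 mm when fully down.
- solvent_bottle: Bystander, to be left alone: amber glass bottle, 64 mm across, 130 mm tall. Origin at its underside's centre.
- beaker: Bystander, to be left alone: glass beaker, 68 mm across, 85 mm tall. Origin at its underside's centre.
- septa_jar: Bystander, to be left alone: small glass jar, 44 mm across, 50 mm tall. Origin at its underside's centre.
- wrench: Bystander, to be left alone: 150 mm steel wrench lying flat. Origin at its underside's centre.
- vial_carton: Bystander, to be left alone: cardboard carton 90 x 70 x 45 mm. Origin at its underside's centre.
- spare_rack: Bystander, to be left alone: loose white vial rack 60 x 100 mm, 34 mm tall with its vials. Origin at its underside's centre.
Not all that is in view belongs to the job. Leave any brown or yellow look-alike of the injector alone.

How it is judged (in metres and radians):
On the way, in this order (a step that is already met when the one before it is completed fails the run):
1. first stroke: grease lever pushed fully down (value of joint lever above 0.45 rad), for 0.05 s.
2. first stroke: lever let back up to its rest (value of joint lever below 0.05 rad), for 0.05 s.
3. second stroke: grease lever pushed fully down (value of joint lever above 0.45 rad), for 0.05 s.
4. second stroke: lever let back up to its rest (value of joint lever below 0.05 rad), for 0.05 s.
5. third stroke: grease lever pushed fully down (value of joint lever above 0.45 rad), for 0.05 s.
6. third stroke: lever let back up to its rest (value of joint lever below 0.05 rad), for 0.05 s.
7. locking pin pulled clear of its hole, carriage still at its starting hole (value of joint plunger above 0.0125 m and value of joint carriage between -0.004 and 0.004 m), for 0.05 s.
8. carriage at the next hole towards the injector and the pin dropped into it (((y of injector in the frame of rail above 0 m and value of joint carriage between 0.0375 and 0.0425 m) or (y of injector in the frame of rail below 0 m and value of joint carriage between -0.0425 and -0.0375 m)) and value of joint plunger below 0.006 m), for 0.1 s.
At the end, for the whole second after the job is handed in: The carriage is within 2.5 mm of the next hole on the injector's side, the plunger is held within 1.8 mm of fully home by fingers gripping the knob (over 2 N, grasp point within 30 mm of the knob's middle), and the grease lever is up (within 0.05 rad) (((y of injector in the frame of rail above 0 m and value of joint carriage between 0.0375 and 0.0425 m) or (y of injector in the frame of rail below 0 m and value of joint carriage between -0.0425 and -0.0375 m)) and value of joint plunger below 0.0018 m and contact force between knob and the fingers above 2 N and distance between the grasp point and knob below 0.03 m and value of joint lever below 0.05 rad); the arm keeps its last pose, push and grip.
It fails at once if the carriage ran past the next hole or moved away from the injector (by more than 15 mm) ((y of injector in the frame of rail above 0 m and (value of joint carriage above 0.055 m or value of joint carriage below -0.015 m)) or (y of injector in the frame of rail below 0 m and (value of joint carriage below -0.055 m or value of joint carriage above 0.015 m))).
It fails at once if a bystander was pushed more than 30 mm or upset (distance of any of solvent_bottle, beaker, septa_jar, wrench, vial_carton, spare_rack from where it was at the start of the episode above 0.03 m).
It also fails if it takes over 64 s, if anything falls off the work surface, if the arm or the gripper's body presses on something with over 40 N, if the wrist force passes 120 N, or if a joint passes its speed limit or range.

## Robot

A 6-joint arm with a two-finger parallel gripper is mounted at the origin on the work surface. World frame = base frame: x ahead of the robot, y to its left, z up, the work surface at z = 0. Lengths are in mm, angles in rad, forces in N, time in s.
With the tool pointing down it reaches from about 325 to 900 mm from the base axis. Payload 6.1 kg.
Tool frame: the origin (TCP) lies on the centre line of the jaws, within the pads' length; the fingertips stand env.tip_reach ahead of it and the grasp point (between the pads) lies 5 mm behind it (env.tip_reach is the distance from the TCP to the fingertips, in mm); z points along the fingers, x is the direction in which the jaws open and shut, and the axes are right-handed (so a half turn about z gives the same grasp; the last joint's range is limited). The gripper opens to 87 mm and grips with 3 to 60 N. Pads are 19 mm wide; open, the fingers measure 117 mm over their backs; the gripper's body (75 mm by 190 mm) begins 51 mm behind the grasp point.
Start: joints at [1.068, 0.22, 1.526, -0, 1.395, -0.126], TCP at [229.965, 581.147, 210.638] pointing down, gripper open.
Joint ranges: [-2.98, 2.98], [-0.91, 2.08], [0.09, 2.57], [-1.24, 4.39], [0.2, 2.65], [-2.68, 2.68]. Speed limits (rad/s): [2.57, 2.57, 3.01, 3.14, 3.14, 3.14].

## Interface

Orientations are given as a unit quaternion [w, x, y, z].
In Python, from plant import env gives the robot as it stands.
- The arm moves only by the tool jog_arm, never from a script. Its argument "increments" is a list that holds one entry, the list of rows, each a list of 6 numbers: the shift along the tool's x, y, z in cm, then the turn, a rotation vector about the tool's x, y, z in rad. In form: [[[dx, dy, dz, rx, ry, rz], ...]]. A call has exactly 5 rows; each row is the pose to reach, as a shift and turn from the pose commanded when the call began, along the tool's axes at that moment; what a row does not reach only later rows make up. A row lasts 1/10 s, in which the tool goes at most 50 mm and 8.59 degrees, less where a joint would pass 70% of its speed; a pose out of reach is approached as far as the arm can. A call with a gripper value outside its range is refused whole. "claw" is the gripper's target within -1 to 1 (shut at 1, half-way at 0, fully open at -1), set as the call begins (left out, the last holds). The fingers move at their own pace and stop on an object; "grip_force" is the grip in N (left out, the last holds). Time passes only in rows, so rows that repeat a pose let the fingers close, or fill a call up. It gives the time, the measured TCP pose, the force and the opening at its end, in the units of the state.
- env.observe(): the state, without advancing time (a new reading comes with each control period).
- env.capture(name): name is "side" or "top"; returns a dict with "pixels" (384x512x3 uint8, red, green, blue), "fovy" (degrees; the focal length in pixels is half the picture's height over the tangent of half this angle, whatever the lens; pixels are square), "cx", "cy" (the principal point, pixels), "R" (3x3) and "t" (3): a world point X has camera coordinates R X + t. Camera axes: x right, y down, z forward; pixel columns grow to the right and rows downward; lengths in mm; the calibration is good to about 2 mm. A picture is of the moment at which its call begins. There is no depth.
- env.job_done(): hands the job in, once; it reports no verdict.
The state is a dict: "clock": time; "joint_pos": joint angles; "qd": joint speeds; "joint_efforts": joint torques, N m; "ee_pos": TCP position; "tcp_rot": TCP orientation; "wrist_force": force on the tool from outside, world axes, zero at the start; "wrist_torque": the same for the moment, N m; "opening": finger opening in mm.
Only numpy, scipy, OpenCV 4.12 (cv2) and the standard library are available. Lean on these libraries where they do the work, as an engineer would, in place of code of your own. Each camera call takes 0.05 s, during which the arm holds its last target. There are 200 camera calls.

## Working session

There is one attempt and no reset: what is moved stays moved. The work goes in short steps, Python scripts to look and compute and a tool call to move; the robot and the scene stay as the last step left them, time stands still between calls to the robot, and variables do not carry over. Pictures are saved under pics/ and viewed, about 8 in all and at most 12, crops included, and the job is handed in when it is done.

Besides the shell and the picture viewer there is one more tool, called after "Emit:" as name(argument=value, ...) on one line, values as JSON. jog_arm: Moves the arm, as the interface text tells. Its arguments: {"type":"object","properties":{"increments":{"type":"array"},"claw":{"type":"number"},"grip_force":{"type":"number"}},"required":["increments"]}

```bash
mkdir -p pics; ls; cat > h.py <<'E'
import numpy as np, cv2, json
from plant import env
def cap(n,f):
    c=env.capture(n); cv2.imwrite('pics/'+f+'.png',cv2.cvtColor(np.array(c['pixels']),cv2.COLOR_RGB2BGR))
    d={k:(np.array(v).tolist()) for k,v in c.items() if k!='pixels'}; json.dump(d,open('pics/'+f+'.json','w')); return c
def load(f):
    d=json.load(open('pics/'+f+'.json')); return d
def K(d):
    f=192/np.tan(np.radians(d['fovy'])/2); return np.array([[f,0,d['cx']],[0,f,d['cy']],[0,0,1]])
def ray(d,u,v):
    R=np.array(d['R']);t=np.array(d['t']); r=R.T@np.linalg.inv(K(d))@[u,v,1]; return -R.T@t, r
def atz(d,u,v,z):
    o,r=ray(d,u,v); return o+r*(z-o[2])/r[2]
def proj(d,X):
    p=K(d)@(np.array(d['R'])@np.array(X,float)+d['t']); return p[:2]/p[2]
def tri(*obs):
    A=0;b=0
    for d,u,v in obs:
        o,r=ray(d,u,v); r=r/np.linalg.norm(r); P=np.eye(3)-np.outer(r,r); A=A+P; b=b+P@o
    return np.linalg.solve(A,b)
E
python3 - <<'E'
from h import *
for n in('side','top'):
    d=cap(n,n+'0'); print(n,d['fovy'],d['cx'],d['cy'],-np.array(d['R']).T@d['t'],np.round(d['R'],2).tolist())
a=[cv2.resize(cv2.imread(f'pics/{n}0.png'),None,fx=1.5,fy=1.5,interpolation=2) for n in('side','top')]
for n,i in zip(('side','top'),a): cv2.imwrite(f'pics/{n}0b.png',i)
print(env.tip_reach, env.observe())
E
```

```text
pics
side 52.15660282751395 258.41431289415544 191.98262127150122 [-176.69001798 -827.98329039 1099.03508921] [[0.79, -0.61, -0.0], [-0.39, -0.51, -0.76], [0.46, 0.61, -0.64]]
top 49.50532687683451 257.70994171405744 188.69106914266024 [ 391.81634339   85.69745949 1415.87352711] [[-0.01, -1.0, 0.0], [-0.99, 0.01, -0.11], [0.11, -0.0, -0.99]]
14.0 {'clock': 0.1, 'joint_pos': array([ 1.06787769e+00,  2.21181572e-01,  1.52750013e+00,  8.98717144e-06,
        1.39467466e+00, -1.26086038e-01]), 'qd': array([-0.00037459,  0.00026433, -0.00325256, -0.00104066,  0.00181105,
       -0.00034756]), 'joint_efforts': array([ 4.54487117e-04, -4.95941019e+01, -3.88523412e+01,  7.00987992e-02,
        5.14480378e-02, -5.26381950e-05]), 'ee_pos': array([229.69877546, 580.64173093, 209.62358511]), 'tcp_rot': array([ 3.96141186e-04,  8.27036144e-01,  5.62148058e-01, -7.87880574e-04]), 'wrist_force': array([ 0.14468612, -0.1225294 , -0.59135921]), 'wrist_torque': array([-0.04824797,  0.0113561 ,  0.04813013]), 'opening': 86.91836937427593}
```

View pics/side0b.png

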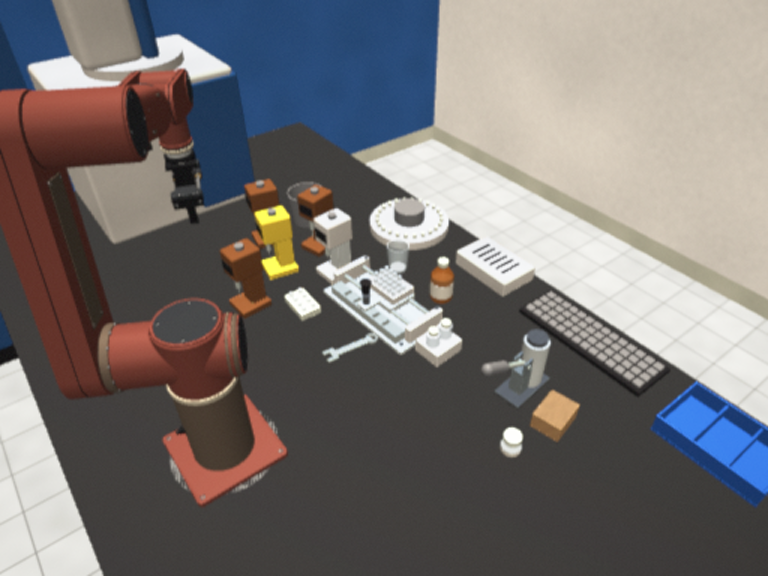

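View pics/top0b.png

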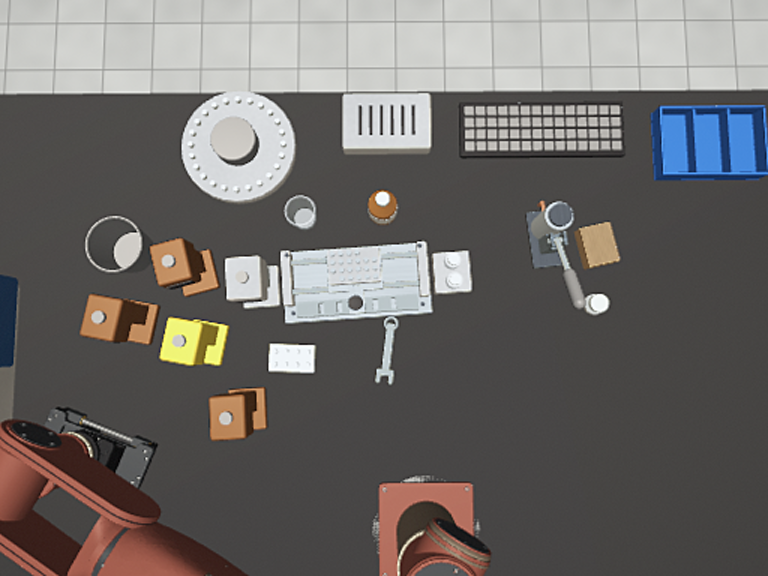

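Side view: white injector at about (333,240), knob (366,288), pump (535,355). Top view: white injector (245,278), knob (356,302), rinse stand (452,272), and the lever grip runs from about (568,278) to (578,303).

The possible injectors in the top view are brown (183,265), (118,318) and (237,413), yellow (192,342), and white (245,278). Only the white one fits: it is white and stands at the rail's end. It lies at world +y, so the carriage moves +y. I'll check this in an enlarged crop.

```bash
python3 - <<'E'
from h import *
def crop(f,u0,v0,w,h,s):
    i=cv2.imread(f'pics/{f}.png')[v0:v0+h,u0:u0+w]; i=cv2.resize(i,None,fx=s,fy=s,interpolation=cv2.INTER_CUBIC)
    for u in range((u0+9)//10*10,u0+w,10):
        cv2.line(i,((u-u0)*s,0),((u-u0)*s,4 if u%50 else 12),(0,255,255),1)
        if u%20==0: cv2.putText(i,str(u),((u-u0)*s-8,22),0,.32,(0,255,255),1)
    for v in range((v0+9)//10*10,v0+h,10):
        cv2.line(i,(0,(v-v0)*s),(4,(v-v0)*s),(0,255,255),1)
        if v%20==0: cv2.putText(i,str(v),(6,(v-v0)*s+4),0,.32,(0,255,255),1)
    return i
a=crop('top0',145,155,170,66,4); 
b=crop('side0',200,130,110,80,4); 
c=crop('top0',345,130,75,80,4)
img=np.zeros((584,760,3),np.uint8); img[:264,:680]=a; img[264:584,:440]=b; img[264:584,440:740]=c
cv2.imwrite('pics/z1.png',img)
cv2.imwrite('pics/z2.png',np.hstack([crop('side0',310,210,80,66,5),crop('side0',225,175,50,66,5)]))
E
```

```text
(no output)
```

View pics/z1.png

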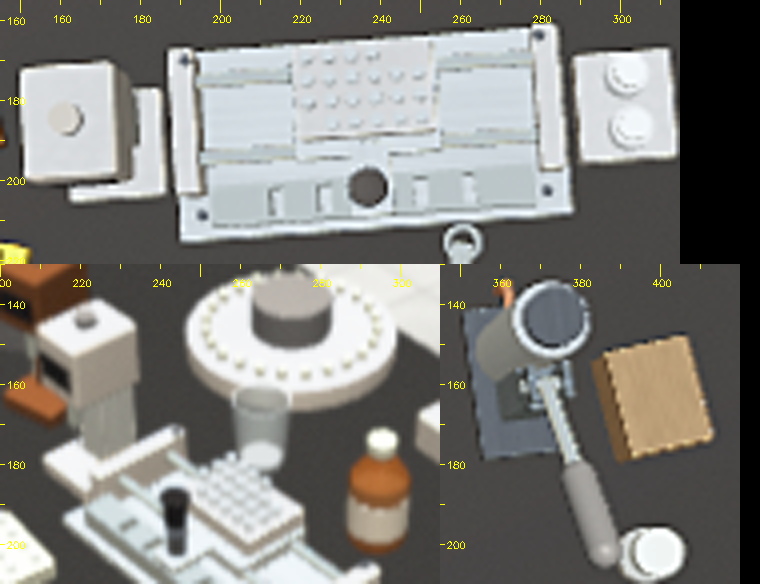

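View pics/z2.png

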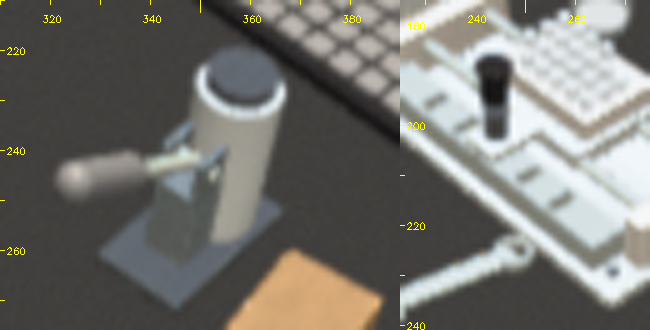

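```bash
python3 - <<'E'
from h import *
t=load('top0');s=load('side0')
print('knob top',atz(t,236.5,201.5,130),tri((t,236.5,201.5),(s,243.3,187.5)))
for p in[(190,214.5),(288,207.5),(284,161),(187,167)]: print('plate',atz(t,*p,12))
c=[atz(t,*p,12)[:2] for p in[(190,214.5),(288,207.5),(284,161),(187,167)]]
e=c[0]-c[1]; print(np.hypot(*e),'yaw',np.arctan2(-e[0],e[1])); 
e=c[3]-c[2]; print(np.hypot(*e),'yaw',np.arctan2(-e[0],e[1]))
ctr=np.mean(c,0);print('ctr',ctr)
tip=tri((t,386,194),(s,324.5,245.5));print('tip',tip, atz(t,386,194,191))
print('gripstart',tri((t,379.5,173.5),(s,337.5,243)),atz(t,379.5,173,143))
print('cyl',atz(t,372.8,142.5,154),tri((t,372.8,142.5),(s,358.5,224)))
print('inj',atz(t,161,184.5,207))
for d,n in((t,'t'),(s,'s')):
  print([proj(d,x) .round(1).tolist()for x in(tri((t,386,194),(s,324.5,245.5)),tri((t,236.5,201.5),(s,243.3,187.5)))])
o=env.observe();from scipy.spatial.transform import Rotation as R
q=o['tcp_rot'];print(R.from_quat([*q[1:],q[0]]).as_matrix().round(3))
E
```

```text
knob top [490.10014689 146.60342261 130.        ] [490.52870144 146.45581087 128.70222596]
plate [456.18344195 308.73753457  12.        ]
plate [477.78296134 -21.57294747  12.        ]
plate [636.81857444 -10.12741037  12.        ]
plate [617.97722347 320.75074799  12.        ]
331.0159418918947 yaw 0.06529859748565206
331.4141701700513 yaw 0.05688204339872777
ctr [547.1905503  149.44698118]
tip [ 498.56432103 -296.0075518   179.62976183] [ 505.03231704 -298.3159504   191.        ]
gripstart [ 566.93509137 -291.16937254  141.06943314] [ 574.7367497  -295.80866908  143.        ]
cyl [ 668.33355632 -275.36541969  154.        ] [ 669.6001427  -276.60138288  152.18772271]
inj [535.30058198 363.37949366 207.        ]
[[384.1, 196.5], [236.6, 201.4]]
[[327.4, 244.9], [243.2, 187.5]]
[[ 0.368  0.93  -0.001]
 [ 0.93  -0.368 -0.002]
 [-0.002 -0.    -1.   ]]
```

Sizes check out: plate 331×160 mm, knob top 129–130 mm, yaw about 0.06. The white injector is on +y. I'll lift, turn and close the gripper first.

Emit:
jog_arm(increments=[[[0,0,-4,0,0,-0.14],[0,0,-8,0,0,-0.28],[0,0,-12,0,0,-0.42],[0,0,-12,0,0,-0.439],[0,0,-12,0,0,-0.439]]], claw=1, grip_force=20)

```text
clock: 0.6
ee_pos: [230.2, 581.5, 331.6]
tcp_rot: [-0.0, 0.685, 0.729, 0.001]
wrist_force: [-0.1, 0.0, -0.0]
opening: 54.8
```

```bash
cat >> h.py <<'E'
from scipy.spatial.transform import Rotation as Ro
def Rt(o=None):
    q=(o or env.observe())['tcp_rot']; return Ro.from_quat([*q[1:],q[0]]).as_matrix()
def st():
    o=env.observe(); r=Rt(o); print('t',round(o['clock'],2),'p',o['ee_pos'].round(1),'x',r[:,0].round(3),'z',r[:,2].round(3),'F',o['wrist_force'].round(1),'op',round(o['opening'],1),'q',o['joint_pos'].round(2)); return o,r
def to(*X):
    o,r=st(); d=np.array(X)-o['ee_pos']; print('cm',(r.T@d/10).round(2))
E
python3 - <<'E'
from h import *
to(541,-294,330)
t=load('top0')
for p in [(352,141.5),(355.5,178.5),(374,177.5)]: print(atz(t,*p,12))
e=atz(t,352,141.5,12)-atz(t,355.5,178.5,12);print(e)
# fit pump pose: tip, gripstart and cylinder top pixels in both views
s=load('side0')
from scipy.optimize import least_squares
def f(p):
    x,y,a,cx=p; c,sn=np.cos(a),np.sin(a)
    L=lambda px,z:[x+c*px,y+sn*px,z]
    l=lambda d:L(-10-d*np.cos(.55),100+d*np.sin(.55))
    r=[]
    for P,T,S in((l(170),(386,194),(324.5,245.5)),(l(82),(379.5,173),(337.5,242.5)),(L(cx,154),(372.8,142.5),(358.5,224))):
        r+=[proj(t,P)-T,proj(s,P)-S]
    return np.concatenate(r)
k=least_squares(f,[650,-280,.1,20]);print(k.x,k.fun.round(1)); x,y,a,_=k.x
for h in(115,125):print('at',x-np.cos(a)*(10+h),y-np.sin(a)*(10+h))
E
```

```text
t 0.6 p [230.2 581.5 331.6] x [-0.062  0.998  0.002] z [ 0.001  0.002 -1.   ] F [-0.1  0.  -0. ] op 54.8 q [ 1.07  0.17  1.36  0.    1.61 -0.56]
cm [-8.930e+01  2.564e+01  3.000e-02]
[ 703.33924476 -244.61419404   12.        ]
[ 575.14100856 -252.63993022   12.        ]
[ 578.20759272 -315.75731377   12.        ]
[128.1982362    8.02573618   0.        ]
[ 6.49053907e+02 -2.79615740e+02  1.16896184e-01  1.99385569e+01] [-0.3  3.4  2.9 -1.8 -2.2  1.6  2.6 -1.2  0.6 -0.2 -0.2 -0.1]
at 524.9069801773375 -294.1945077195008
at 514.9752259995188 -295.3608091176741
```

Emit:
jog_arm(increments=[[[-4.46,1.23,0,0,0,0],[-8.92,2.45,0,0,0,0],[-13.4,3.68,0,0,0,0],[-17.8,4.9,0,0,0,0],[-22.3,6.13,0,0,0,0]]])

```text
clock: 1.1
ee_pos: [304.4, 360.1, 327.9]
tcp_rot: [-0.0, 0.685, 0.728, -0.002]
wrist_force: [0.4, 0.2, 1.5]
opening: 15.2
```

Emit:
jog_arm(increments=[[[-4.46,1.23,0,0,0,0],[-8.92,2.45,0,0,0,0],[-13.4,3.68,0,0,0,0],[-17.8,4.9,0,0,0,0],[-22.3,6.13,0,0,0,0]]])

```text
clock: 1.6
ee_pos: [379.3, 141.8, 328.4]
tcp_rot: [-0.001, 0.685, 0.728, -0.001]
wrist_force: [0.5, 0.5, 0.2]
opening: 0.5
```

Emit:
jog_arm(increments=[[[-4.46,1.23,0,0,0,0],[-8.92,2.45,0,0,0,0],[-13.4,3.68,0,0,0,0],[-17.8,4.9,0,0,0,0],[-22.3,6.13,0,0,0,0]]])

```text
clock: 2.1
ee_pos: [454.4, -76.8, 328.3]
tcp_rot: [-0.002, 0.685, 0.728, -0.001]
wrist_force: [0.1, 1.5, 0.3]
opening: 0.4
```

Emit:
jog_arm(increments=[[[-4.46,1.23,0,0,0,0],[-8.92,2.45,0,0,0,0],[-13.4,3.68,0,0,0,0],[-17.8,4.9,0,0,0,0],[-22.3,6.13,0,0,0,0]]])

```text
clock: 2.6
ee_pos: [529.6, -295.2, 327.7]
tcp_rot: [-0.002, 0.685, 0.728, -0.0]
wrist_force: [1.0, 0.7, -0.4]
opening: 0.5
```

```bash
python3 - <<'E'
from h import *
to(530,-295,230)
E
```

```text
t 2.6 p [ 529.6 -295.2  327.7] x [-0.06   0.998  0.003] z [-0.003  0.003 -1.   ] F [ 1.   0.7 -0.4] op 0.5 q [-0.64  0.13  1.41  0.    1.6  -2.27]
cm [-0.01  0.07  9.77]
```

Emit:
jog_arm(increments=[[[0,0,3,0,0,0],[0,0,6,0,0,0],[0,0,9,0,0,0],[0,0,10.5,0,0,0],[0,0,10.5,0,0,0]]])

```text
clock: 3.1
ee_pos: [528.0, -292.3, 221.0]
tcp_rot: [-0.004, 0.685, 0.728, -0.0]
wrist_force: [0.2, -0.2, 0.0]
opening: 0.2
```

```bash
python3 - <<'E'
from h import *
st()
for n,(u,v) in(('side',(290,180)),('top',(340,120))):
    cap(n,n+'1'); i=cv2.imread(f'pics/{n}1.png')[v:v+100,u:u+100]; cv2.imwrite(f'pics/{n}1c.png',cv2.resize(i,None,fx=4,fy=4,interpolation=2))
cv2.imwrite('pics/z3.png',np.hstack([cv2.imread(f'pics/{n}1c.png') for n in('side','top')]))
E
```

```text
t 3.1 p [ 528.  -292.3  221. ] x [-0.061  0.998  0.005] z [-0.007  0.005 -1.   ] F [ 0.2 -0.2  0. ] op 0.2 q [-0.64  0.17  1.57 -0.    1.41 -2.27]
```

View pics/z3.png

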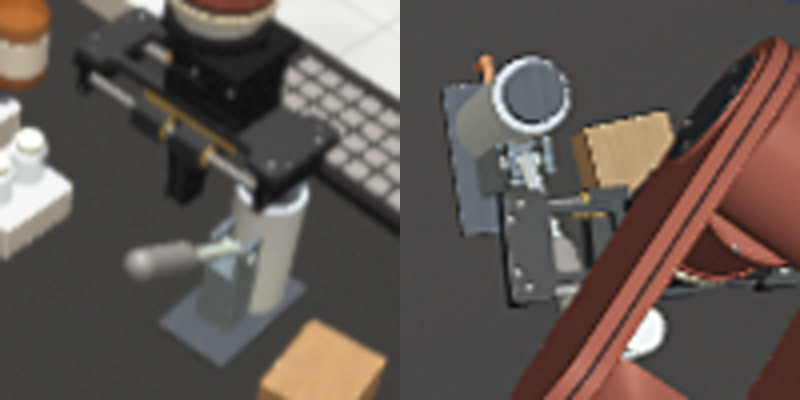

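```bash
python3 - <<'E'
from h import *
t=load('top1');s=load('side1')
for P in([528,-292.3,207],[528,-292.3,280],[528,-197,280],[528,-387,280]): print(P,proj(t,P),proj(s,P))
# lever axis at pixel top (382.5,183) if z=165..175
for z in(160,171,185): print(z,atz(t,382.5,183.5,z))
E
```

```text
[528, -292.3, 207] [385.3323548  185.67985105] [334.2226825  233.97773821]
[528, -292.3, 280] [393.50521083 182.661082  ] [337.13973153 217.09121323]
[528, -197, 280] [358.8895342  182.86138153] [315.0785547  200.53650795]
[528, -387, 280] [427.88097421 182.4621707 ] [361.32059349 235.23653005]
160 [ 540.01375065 -298.63661611  160.        ]
171 [ 538.71571272 -295.27029399  171.        ]
185 [ 537.06366444 -290.98588402  185.        ]
```

Emit:
jog_arm(increments=[[[-0.2,0,1.5,0,0,0],[-0.2,0,3,0,0,0],[-0.2,0,4.5,0,0,0],[-0.2,0,6,0,0,0],[-0.2,0,6,0,0,0]]])

```text
clock: 3.7
ee_pos: [529.2, -294.9, 162.5]
tcp_rot: [-0.002, 0.685, 0.729, -0.0]
wrist_force: [1.8, 0.7, 0.9]
opening: 0.3
```

```bash
python3 -c "
from h import *
st()"
```

```text
t 3.7 p [ 529.2 -294.9  162.5] x [-0.062  0.998  0.003] z [-0.003  0.003 -1.   ] F [1.8 0.7 0.9] op 0.3 q [-0.64  0.22  1.62  0.    1.31 -2.27]
```

```bash
python3 - <<'E'
from h import *
o=[env.observe()['wrist_force']]
cap('side','side2'); o.append(env.observe()['wrist_force']); print(np.round(o,1))
i=cv2.imread('pics/side2.png')[190:290,280:400]; cv2.imwrite('pics/z4.png',cv2.resize(i,None,fx=5,fy=5,interpolation=2))
E
```

```text
[[1.8 0.7 0.9]
 [2.2 1.3 1.8]]
```

View pics/z4.png

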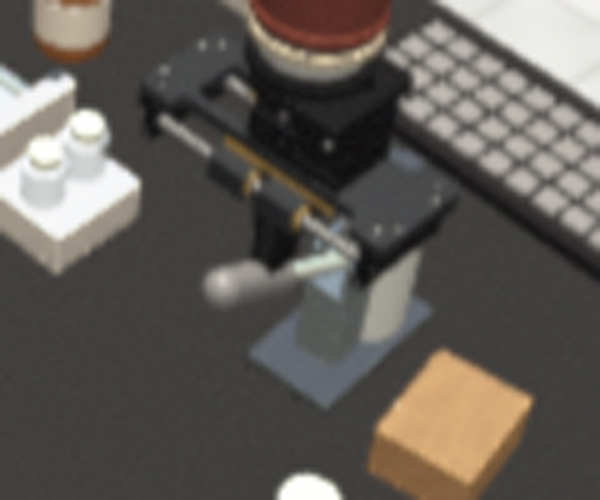

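I misread the grip's top-view rows: its end is at about (386.5,201), not row 194. The fingers are standing beside or behind the lever, so I'll refit.

```bash
python3 - <<'E'
from h import *
from scipy.optimize import least_squares
t=load('top0');s=load('side0')
print(tri((t,386,200.5),(s,324.5,245.5)),atz(t,386,200.5,188))
print(tri((t,378,181),(s,338,242.5)))
def f(p):
    x,y,a,cx=p; c,sn=np.cos(a),np.sin(a)
    L=lambda px,z:[x+c*px,y+sn*px,z]
    l=lambda d:L(-10-d*np.cos(.55),100+d*np.sin(.55))
    r=[]
    for P,T,S in((l(168),(386,200.5),(324.5,245.5)),(l(82),(378,181),(338,242.5)),(L(cx,154),(373.2,142.3),(358.5,224))):
        r+=[proj(t,P)-T,proj(s,P)-S]
    return np.concatenate(r)
k=least_squares(f,[650,-280,.1,20]);print(k.x,k.fun.round(1)); x,y,a,_=k.x
for h in(110,120,130):print('at',h,x-np.cos(a)*(10+h),y-np.sin(a)*(10+h))
to(x-np.cos(a)*(10+h),y-np.sin(a)*(10+h),225)
E
```

```text
[ 484.88841634 -297.63011272  187.9507003 ] [ 485.99375083 -298.50167171  188.        ]
[ 551.90934887 -290.65634498  149.56010135]
[ 6.35309320e+02 -2.81023158e+02  1.11519194e-01  3.40414690e+01] [-0.1  1.   0.1  0.3 -0.2 -1.9 -0.7  0.9  0.2 -0.1 -0.2 -0.1]
at 110 516.0547391550518 -294.3777402055871
at 120 506.1168573902036 -295.4906220627026
at 130 496.1789756253554 -296.6035039198181
t 3.75 p [ 530.  -295.2  164.1] x [-0.062  0.998  0.002] z [-0.001  0.002 -1.   ] F [2.2 1.3 1.8] op 0.5 q [-0.64  0.21  1.62  0.    1.31 -2.27]
cm [ 0.08 -3.39 -6.09]
```

Emit:
jog_arm(increments=[[[0,0,-3,0,0,0],[0,0,-6,0,0,0],[0,-1.5,-6,0,0,0],[0,-2.7,-6,0,0,0],[0,-2.7,-6,0,0,0]]])

```text
clock: 4.25
ee_pos: [502.0, -297.5, 225.5]
tcp_rot: [-0.0, 0.685, 0.728, -0.0]
wrist_force: [0.4, 0.4, 0.2]
opening: 0.7
```

Emit:
jog_arm(increments=[[[0,0,2,0,0,0],[0,0,4,0,0,0],[0,0,6,0,0,0],[0,0,7,0,0,0],[0,0,7,0,0,0]]])

```text
clock: 4.75
ee_pos: [502.8, -297.0, 154.0]
tcp_rot: [-0.001, 0.685, 0.729, 0.0]
wrist_force: [1.7, 0.4, 2.0]
opening: 0.8
```

```bash
python3 - <<'E'
from h import *
st()
cap('side','side3'); st()
i=cv2.imread('pics/side3.png')[190:290,280:400]; cv2.imwrite('pics/z5.png',cv2.resize(i,None,fx=5,fy=5,interpolation=2))
E
```

```text
t 4.75 p [ 502.8 -297.   154. ] x [-0.062  0.998  0.002] z [-0.002  0.002 -1.   ] F [1.7 0.4 2. ] op 0.8 q [-0.67  0.17  1.69  0.    1.28 -2.3 ]
t 4.8 p [ 503.6 -297.1  155.3] x [-0.062  0.998  0.001] z [ 0.     0.001 -1.   ] F [1.  2.  2.3] op 0.1 q [-0.67  0.17  1.69  0.    1.28 -2.3 ]
```

View pics/z5.png

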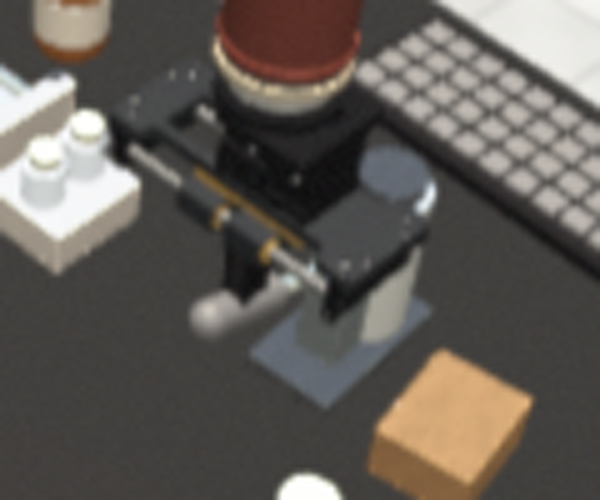

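The lever is now clearly pressed down, with its end at crop (212,315). I'll continue to the stop.

Emit:
jog_arm(increments=[[[0,0,1,0,0,0],[0,0,1.8,0,0,0],[0,0,2.2,0,0,0],[0,0,2.4,0,0,0],[0,0,2.4,0,0,0]]])

```text
clock: 5.3
ee_pos: [503.4, -298.1, 132.3]
tcp_rot: [0.0, 0.685, 0.729, -0.0]
wrist_force: [-1.2, -0.7, 5.5]
opening: 0.3
```

Emit:
jog_arm(increments=[[[0,0,0.3,0,0,0],[0,0,0.5,0,0,0],[0,0,0.5,0,0,0],[0,0,0.5,0,0,0],[0,0,0.5,0,0,0]]])

```text
clock: 5.8
ee_pos: [503.5, -298.2, 127.8]
tcp_rot: [0.001, 0.685, 0.729, -0.0]
wrist_force: [-1.8, -0.7, 5.6]
opening: 0.5
```

Emit:
jog_arm(increments=[[[0,0,0.3,0,0,0],[0,0,0.5,0,0,0],[0,0,0.5,0,0,0],[0,0,0.5,0,0,0],[0,0,0.5,0,0,0]]])

```text
clock: 6.3
ee_pos: [503.4, -298.3, 122.8]
tcp_rot: [0.001, 0.685, 0.729, -0.0]
wrist_force: [-3.0, -0.8, 6.6]
opening: 0.9
```

```bash
python3 - <<'E'
from h import *
cap('side','side4'); st()
i=cv2.imread('pics/side4.png')[200:280,300:400]; cv2.imwrite('pics/z6.png',cv2.resize(i,None,fx=6,fy=6,interpolation=2))
s=load('side4'); x,y,a=635.3,-281,.1115
for v in(0,.25,.45,.5): 
  b=.55-v; print(v,[proj(s,[x-np.cos(a)*(10+d*np.cos(b)),y-np.sin(a)*(10+d*np.cos(b)),100+d*np.sin(b)]).round(1).tolist() for d in(0,82,165)])
print(proj(s,[503.4,-298,109]))
E
```

```text
t 6.35 p [ 503.4 -298.3  122.8] x [-0.062  0.998 -0.001] z [ 0.    -0.001 -1.   ] F [-2.1 -0.5  6.5] op 0.4 q [-0.67  0.2   1.72 -0.    1.22 -2.3 ]
0 [[348.3, 241.4], [337.3, 243.4], [325.1, 245.7]]
0.25 [[348.3, 241.4], [335.0, 248.6], [320.4, 256.6]]
0.45 [[348.3, 241.4], [333.9, 252.4], [318.1, 264.4]]
0.5 [[348.3, 241.4], [333.6, 253.2], [317.7, 266.1]]
[326.54459135 259.3214543 ]
```

View pics/z6.png

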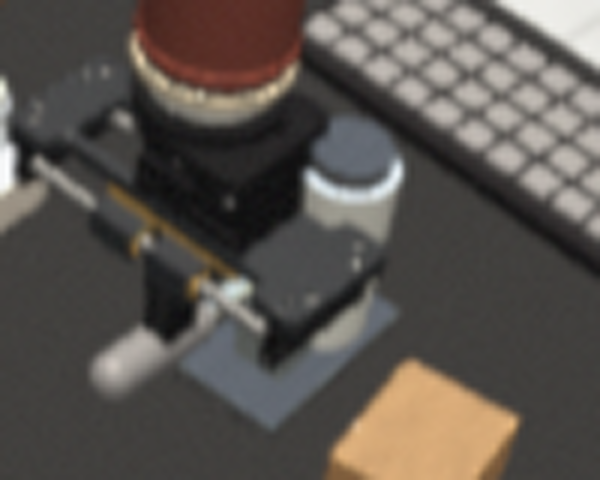

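Lever value looks like about 0.41 (end at px (318.8,262)). The visible fingertips sit roughly 10 mm higher than TCP−14 in both views, so I'll keep pressing until the force shows the stop.

Emit:
jog_arm(increments=[[[0,0,0.3,0,0,0],[0,0,0.5,0,0,0],[0,0,0.5,0,0,0],[0,0,0.5,0,0,0],[0,0,0.5,0,0,0]]])

```text
clock: 6.85
ee_pos: [503.4, -298.4, 117.9]
tcp_rot: [0.001, 0.685, 0.729, -0.0]
wrist_force: [-3.3, 0.4, 6.2]
opening: 0.7
```

Emit:
jog_arm(increments=[[[0,0,0.2,0,0,0],[0,0,0.4,0,0,0],[0,0,0.4,0,0,0],[0,0,0.4,0,0,0],[0,0,0.4,0,0,0]]])

```text
clock: 7.35
ee_pos: [503.3, -298.4, 113.9]
tcp_rot: [0.001, 0.685, 0.729, -0.001]
wrist_force: [-3.6, -0.5, 6.4]
opening: 0.5
```

Emit:
jog_arm(increments=[[[0,0,0.2,0,0,0],[0,0,0.4,0,0,0],[0,0,0.4,0,0,0],[0,0,0.4,0,0,0],[0,0,0.4,0,0,0]]])

```text
clock: 7.85
ee_pos: [503.2, -298.4, 109.9]
tcp_rot: [0.0, 0.685, 0.729, -0.001]
wrist_force: [-3.9, -1.0, 7.2]
opening: 0.4
```

```bash
python3 - <<'E'
from h import *
cap('side','side5'); st()
i=cv2.imread('pics/side5.png')[230:290,295:365]; cv2.imwrite('pics/z7.png',cv2.resize(i,None,fx=8,fy=8,interpolation=2))
E
```

```text
t 7.9 p [ 503.2 -298.5  109.9] x [-0.062  0.998 -0.001] z [-0.    -0.002 -1.   ] F [-3.8 -0.6  8. ] op 0.7 q [-0.67  0.22  1.73 -0.    1.2  -2.3 ]
```

View pics/z7.png

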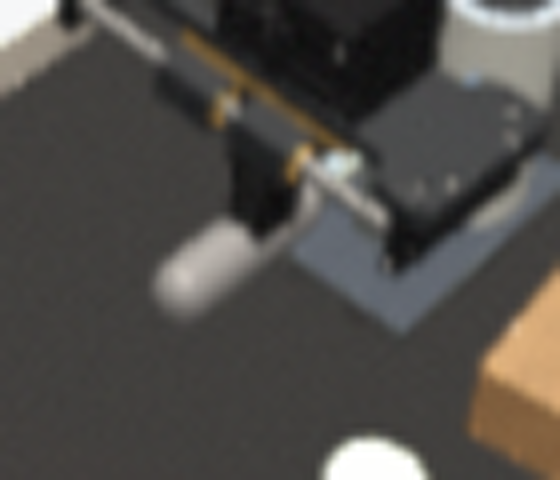

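The lever end is at px (317.5,265.6), which matches the 0.5 model, so it is near the stop. I'll press a little more to confirm with force.

Emit:
jog_arm(increments=[[[0,0,0.2,0,0,0],[0,0,0.4,0,0,0],[0,0,0.4,0,0,0],[0,0,0.4,0,0,0],[0,0,0.4,0,0,0]]])

```text
clock: 8.4
ee_pos: [503.2, -298.6, 107.2]
tcp_rot: [0.001, 0.685, 0.729, -0.001]
wrist_force: [-7.7, 0.1, 15.2]
opening: 0.3
```

Force rises to 15 N at the stop, so the first stroke is complete. I'll lift clear and check that the lever came back.

Emit:
jog_arm(increments=[[[0,0,-3,0,0,0],[0,0,-6,0,0,0],[0,0,-9,0,0,0],[0,0,-12,0,0,0],[0,0,-12,0,0,0]]])

```text
clock: 8.9
ee_pos: [505.6, -299.1, 230.1]
tcp_rot: [0.004, 0.685, 0.729, 0.001]
wrist_force: [0.1, -0.7, 0.4]
opening: 0.5
```

```bash
python3 - <<'E'
from h import *
st(); cap('side','side6')
a,b,c=[cv2.imread(f'pics/side{k}.png')[240:251,317:331].astype(int) for k in('0','6','5')]
print(np.abs(a-b).mean(),np.abs(a-c).mean())
i=np.hstack([cv2.imread(f'pics/side{k}.png')[205:275,300:370] for k in ('6','1')]); cv2.imwrite('pics/z8.png',cv2.resize(i,None,fx=5,fy=5,interpolation=2))
E
```

```text
t 8.9 p [ 505.6 -299.1  230.1] x [-0.062  0.998 -0.006] z [ 0.007 -0.005 -1.   ] F [ 0.1 -0.7  0.4] op 0.5 q [-0.67  0.11  1.61  0.    1.41 -2.3 ]
1.1168831168831168 39.577922077922075
```

View pics/z8.png

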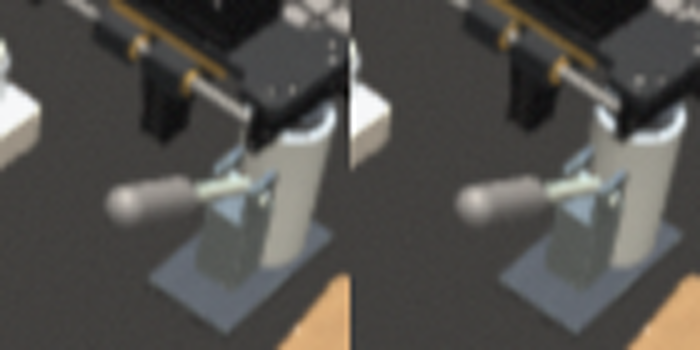

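The lever is back at rest (end at px (324,246), patch matches the start). Before the knob, I'll measure numerically where the real fingertips appear, since the contact heights looked off.

```bash
python3 - <<'E'
from h import *
s=load('side6'); g=cv2.cvtColor(cv2.imread('pics/side6.png'),cv2.COLOR_BGR2GRAY)
print('u 320..345'); 
for v in range(214,240,1): print(v,' '.join('%2d'%x for x in g[v,320:346]))
P=np.array([505.6,-299.1,230.1]);X=np.array([-.062,.998,-.006]);Y=np.array([.998,.062,0]);Z=np.array([0,0,-1.])
for z in(0,14):
  for x in(-15,0,15):
    for y in(-9.5,9.5): print(z,x,y,proj(s,P+z*Z+x*X+y*Y).round(1))
E
```

```text
u 320..345
214 47 41 36 33 35 51 97 124 147 112 73 72 75 78 84 91 88 81 57 40 39 45 39 34 24 26
215 60 55 45 35 35 55 98 92 98 90 72 74 74 75 77 81 88 93 85 70 49 38 38 39 35 39
216 64 64 56 48 39 47 76 69 54 49 55 65 71 75 77 75 77 83 90 88 79 57 41 38 40 49
217 65 65 65 61 53 45 54 59 40 33 38 48 60 70 74 76 75 76 79 82 85 82 67 49 38 44
218 63 63 64 64 63 58 59 60 42 33 34 37 45 55 65 72 74 77 78 72 61 76 83 77 57 41
219 65 65 63 64 64 64 63 63 44 33 34 33 36 40 49 59 69 101 131 91 53 49 68 85 82 57
220 65 66 64 65 65 65 64 63 45 29 31 33 34 33 34 45 71 128 157 126 78 45 50 72 81 66
221 64 65 65 66 63 65 65 61 42 26 24 31 32 31 34 39 71 121 136 147 138 92 67 66 66 65
222 65 63 64 65 65 63 65 61 43 26 23 30 32 34 31 41 66 91 100 129 151 147 118 86 68 63
223 64 64 64 65 65 64 65 62 45 26 22 29 28 31 32 38 56 68 61 84 114 147 150 140 98 72
224 65 66 63 64 63 63 64 63 47 22 25 29 27 22 26 30 35 41 37 60 76 102 131 151 147 116
225 64 65 64 64 64 64 64 64 48 25 25 28 27 21 18 23 21 27 45 61 63 69 88 113 150 148
226 66 64 65 65 63 65 64 63 50 25 26 30 23 17 20 20 16 26 50 63 63 64 68 77 
[... 671 characters left out ...]
64 64 65 65 65 63 65 63 64 64 64 62 65 65 64 63 65 65 64 65 64 64 65 72 94
236 64 65 65 64 64 64 64 65 65 65 65 65 66 63 64 64 64 65 66 64 66 65 66 74 97 129
237 65 64 64 63 65 63 65 64 66 63 64 63 65 65 64 64 63 64 64 63 65 64 71 100 126 139
238 64 64 64 65 64 65 63 64 65 65 64 64 64 66 65 63 64 65 64 65 66 64 83 130 128 118
239 63 64 64 64 66 65 65 66 65 65 66 67 67 68 71 72 70 68 65 65 65 67 86 123 109 126
0 -15 -9.5 [333.3 237.4]
0 -15 9.5 [337.4 234.4]
0 0 -9.5 [329.5 234.7]
0 0 9.5 [333.6 231.8]
0 15 -9.5 [325.8 232.1]
0 15 9.5 [329.9 229.2]
14 -15 -9.5 [332.8 240.6]
14 -15 9.5 [336.8 237.6]
14 0 -9.5 [329.  237.9]
14 0 9.5 [333.1 234.9]
14 15 -9.5 [325.3 235.3]
14 15 9.5 [329.4 232.3]
```

```bash
python3 - <<'E'
from h import *
s=load('side0'); g=cv2.cvtColor(cv2.imread('pics/side0.png'),cv2.COLOR_BGR2GRAY)
P=np.array([229.7,580.6,209.6]);X=np.array([.368,.93,-.002]);Y=np.array([.93,-.368,0]);Z=np.array([-.001,-.002,-1.])
for z in(0,14):
  for x in(-43.5,-51,43.5,51):
    for y in(-9.5,9.5): print(z,x,y,proj(s,P+z*Z+x*X+y*Y).round(1))
print('u 112..140')
for v in range(118,156): print(v,' '.join('%3d'%x for x in g[v,112:141]))
E
```

```text
0 -43.5 -9.5 [127.7 150.2]
0 -43.5 9.5 [132.5 149.4]
0 -51 -9.5 [127.8 151.2]
0 -51 9.5 [132.6 150.4]
0 43.5 -9.5 [127.1 139. ]
0 43.5 9.5 [131.8 138.3]
0 51 -9.5 [127.1 138.1]
0 51 9.5 [131.7 137.4]
14 -43.5 -9.5 [128.5 153. ]
14 -43.5 9.5 [133.3 152.3]
14 -51 -9.5 [128.5 154. ]
14 -51 9.5 [133.3 153.3]
14 43.5 -9.5 [127.9 141.8]
14 43.5 9.5 [132.5 141.2]
14 51 -9.5 [127.8 140.9]
14 51 9.5 [132.4 140.2]
u 112..140
118 143 140 123  63  28  22  20  17  15  18  22  22  20  19  18  23  22  38  76 120 128  80  45  52  53  54  53  51  53
119 145 143 135  86  48  21  17  20  19  16  21  19  21  19  16  20  21  36  75 130 130  66  50  49  53  52  50  53  52
120 144 145 136  98  52  24  17  18  14  19  15  20  18  18  20  21  21  38  80 132 132  66  51  51  51  54  52  53  55
121 143 144 139 114  60  23  16  18  21  21  17  20  23  19  20  22  20  30  68 121 133  76  52  55  52  55  52  52  53
122 142 142 143 132  78  30  18  18  17  18  21  21  21  19  23  24  24  28  59 116 135  83  54  53  52  53  51  52  53
123 143 143 143 136  92  35  21  21  24  24  25  32  38  38  45  46  53  53  65 1
[... 3178 characters left out ...]
  64  63  62  64  63  63  64  64  64  65  63  62  62  61  63  62  63  66  62  63  64  64  63  63  64
151  65  63  63  64  63  63  63  63  62  63  64  63  61  62  64  63  64  63  64  65  63  64  64  64  65  64  64  64  64
152  63  64  63  64  63  64  63  62  65  64  63  63  65  63  63  65  64  65  63  64  63  63  63  65  64  62  63  64  64
153  64  63  63  64  62  64  65  62  64  63  64  64  63  63  64  63  64  63  65  63  64  64  63  65  64  63  65  65  64
154  62  62  62  65  63  63  63  65  63  64  60  62  64  64  62  63  65  64  64  65  63  64  63  64  64  64  63  63  64
155  63  62  63  62  64  63  65  63  64  62  63  63  64  63  64  64  63  63  64  64  64  62  65  63  64  66  63  65  65
```

Emit:
jog_arm(increments=[[[0,0,3,0,0,0],[0,0,6,0,0,0],[0,0,9,0,0,0],[0,0,11.9,0,0,0],[0,0,11.9,0,0,0]]])

```text
clock: 9.45
ee_pos: [502.9, -297.8, 107.4]
tcp_rot: [-0.001, 0.685, 0.729, -0.0]
wrist_force: [-6.1, 1.6, 11.0]
opening: 0.2
```

Same offset at the start pose: the real fingertips sit about 24 mm above TCP−14, i.e. about TCP+10. That agrees with the lever stop heights. Stroke 2 is down at 11 N, so I'll do up, down, up.

Emit:
jog_arm(increments=[[[0,0,-3,0,0,0],[0,0,-6,0,0,0],[0,0,-9,0,0,0],[0,0,-11.9,0,0,0],[0,0,-11.9,0,0,0]]])

```text
clock: 9.95
ee_pos: [504.9, -298.6, 228.2]
tcp_rot: [0.003, 0.685, 0.729, 0.0]
wrist_force: [1.3, -0.3, 0.2]
opening: 0.5
```

```bash
python3 - <<'E'
from h import *
cap('side','side7')
a,b=[cv2.imread(f'pics/side{k}.png')[240:251,317:331].astype(int) for k in('0','7')]
print(np.abs(a-b).mean())
E
```

```text
1.1601731601731602
```

Emit:
jog_arm(increments=[[[0,0,3,0,0,0],[0,0,6,0,0,0],[0,0,9,0,0,0],[0,0,12,0,0,0],[0,0,12,0,0,0]]])

```text
clock: 10.5
ee_pos: [502.6, -297.7, 107.0]
tcp_rot: [-0.001, 0.685, 0.729, -0.001]
wrist_force: [-8.0, 4.1, 19.8]
opening: 0.3
```

Emit:
jog_arm(increments=[[[0,0,-3,0,0,0],[0,0,-6,0,0,0],[0,0,-9,0,0,0],[0,0,-12,0,0,0],[0,0,-12,0,0,0]]])

```text
clock: 11.0
ee_pos: [504.5, -298.4, 227.3]
tcp_rot: [0.002, 0.685, 0.729, 0.0]
wrist_force: [0.2, 0.5, 1.5]
opening: 0.5
```

```bash
python3 - <<'E'
from h import *
cap('side','side8')
a,b=[cv2.imread(f'pics/side{k}.png')[240:251,317:331].astype(int) for k in('0','8')]
print(np.abs(a-b).mean()); to(489.5,146.3,230)
E
```

```text
1.1428571428571428
t 11.05 p [ 503.6 -297.7  224.7] x [-0.062  0.998 -0.001] z [ 0.001 -0.001 -1.   ] F [-0.8  0.7 -0.3] op 0.3 q [-0.67  0.12  1.62  0.    1.41 -2.3 ]
cm [44.4   1.35 -0.56]
```

The lever returns to rest each time. I'll add one insurance stroke, then travel to above the knob with the gripper open.

Emit:
jog_arm(increments=[[[0,0,3,0,0,0],[0,0,6,0,0,0],[0,0,9,0,0,0],[0,0,12,0,0,0],[0,0,12,0,0,0]]])

```text
clock: 11.55
ee_pos: [502.4, -297.6, 107.0]
tcp_rot: [-0.001, 0.685, 0.729, -0.001]
wrist_force: [-8.3, 5.1, 20.5]
opening: 0.5
```

Emit:
jog_arm(increments=[[[0,0,-3,0,0,0],[0,0,-6,0,0,0],[0,0,-9,0,0,0],[0,0,-12,0,0,0],[0,0,-12,0,0,0]]])

```text
clock: 12.05
ee_pos: [504.3, -298.2, 226.5]
tcp_rot: [0.002, 0.685, 0.729, 0.0]
wrist_force: [1.0, -0.1, 0.4]
opening: 0.8
```

Emit:
jog_arm(increments=[[[4.4,0.14,0,0,0,0],[8.8,0.28,0,0,0,0],[13.3,0.42,0,0,0,0],[17.7,0.56,0,0,0,0],[22.2,0.7,0,0,0,0]]], claw=-1, grip_force=40)

```text
clock: 12.55
ee_pos: [494.3, -73.4, 220.7]
tcp_rot: [-0.003, 0.685, 0.729, -0.001]
wrist_force: [1.1, 0.5, 0.2]
opening: 32.6
```

Emit:
jog_arm(increments=[[[4.4,0.14,0,0,0,0],[8.8,0.28,0,0,0,0],[13.3,0.42,0,0,0,0],[17.7,0.56,0,0,0,0],[22.2,0.7,0,0,0,0]]])

```text
clock: 13.05
ee_pos: [487.5, 147.9, 220.9]
tcp_rot: [-0.002, 0.685, 0.729, -0.002]
wrist_force: [0.1, -0.1, 0.2]
opening: 72.2
```

Emit:
jog_arm(increments=[[[0,0,1,0,0,0],[0,0,2,0,0,0],[0,0,3,0,0,0],[0,0,4,0,0,0],[0,0,4,0,0,0]]])

```text
clock: 13.55
ee_pos: [488.4, 145.0, 182.0]
tcp_rot: [-0.001, 0.686, 0.728, -0.002]
wrist_force: [-0.6, 0.2, 0.0]
opening: 86.7
```

```bash
python3 - <<'E'
from h import *
cap('side','side9')
a,b=[cv2.imread(f'pics/side{k}.png')[240:251,317:331].astype(int) for k in('0','9')]
print(np.abs(a-b).mean()); to(489.5,146.3,80)
E
```

```text
0.9069264069264069
t 13.6 p [489.1 145.2 183.2] x [-0.06   0.998 -0.   ] z [-0.002 -0.    -1.   ] F [-0.3  0.1 -0.3] op 86.8 q [ 0.13 -0.03  1.85 -0.    1.33 -1.5 ]
cm [ 0.11  0.07 10.32]
```

Emit:
jog_arm(increments=[[[0.1,0.05,2,0,0,0],[0.1,0.05,4,0,0,0],[0.1,0.05,6,0,0,0],[0.1,0.05,8,0,0,0],[0.1,0.05,8,0,0,0]]])

```text
clock: 14.1
ee_pos: [488.4, 146.6, 102.3]
tcp_rot: [-0.001, 0.685, 0.728, -0.002]
wrist_force: [-0.5, -0.0, 0.3]
opening: 86.8
```

```bash
python3 - <<'E'
from h import *
cap('side','side10'); to(489.5,146.3,80)
i=cv2.imread('pics/side10.png')[150:225,200:300]; cv2.imwrite('pics/z9.png',cv2.resize(i,None,fx=7,fy=7,interpolation=2))
E
```

```text
t 14.15 p [489.4 146.8 104. ] x [-0.061  0.998 -0.   ] z [-0.002 -0.    -1.   ] F [ 0.4  0.6 -0. ] op 87.0 q [ 0.14  0.06  1.92 -0.    1.17 -1.49]
cm [-0.05  0.01  2.4 ]
```

View pics/z9.png

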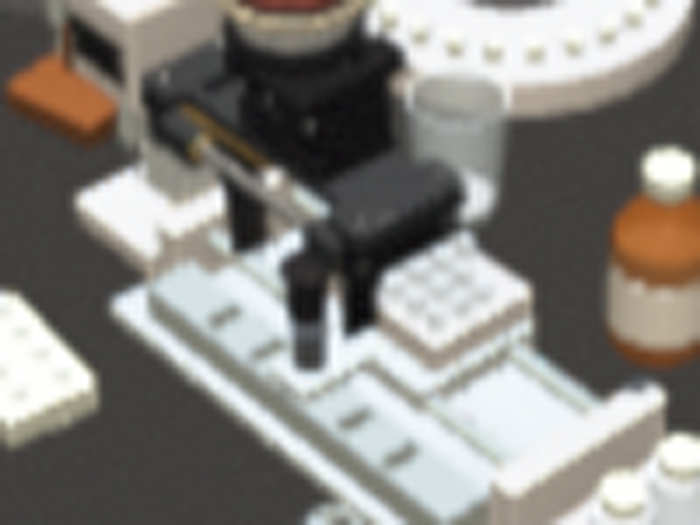

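The fingertips straddle the knob: tips at crop (245,250) and (358,328), midpoint px (243,191) on the knob axis. That puts the tips at z≈115, consistent with TCP+10. I'll descend to tips ≈ 90 and close.

Emit:
jog_arm(increments=[[[-0.05,0,1,0,0,0],[-0.05,0,1.8,0,0,0],[-0.05,0,2.3,0,0,0],[-0.05,0,2.3,0,0,0],[-0.05,0,2.3,0,0,0]]])

```text
clock: 14.65
ee_pos: [490.2, 147.0, 81.7]
tcp_rot: [0.0, 0.685, 0.729, -0.0]
wrist_force: [0.1, -0.9, -0.1]
opening: 86.9
```

Emit:
jog_arm(increments=[[[0,0,0,0,0,0],[0,0,0,0,0,0],[0,0,0,0,0,0],[0,0,0,0,0,0],[0,0,0,0,0,0]]], claw=1, grip_force=30)

```text
clock: 15.15
ee_pos: [490.2, 147.0, 81.7]
tcp_rot: [0.0, 0.685, 0.729, 0.0]
wrist_force: [-0.2, -0.4, -1.0]
opening: 55.1
```

Emit:
jog_arm(increments=[[[0,0,0,0,0,0],[0,0,0,0,0,0],[0,0,0,0,0,0],[0,0,0,0,0,0],[0,0,0,0,0,0]]])

```text
clock: 15.65
ee_pos: [490.1, 147.1, 81.6]
tcp_rot: [-0.0, 0.685, 0.729, 0.0]
wrist_force: [-0.8, 0.8, -0.8]
opening: 28.8
```

```bash
python3 -c "
from h import *
st()"
```

```text
t 15.65 p [490.1 147.1  81.6] x [-0.062  0.998  0.   ] z [-0.  0. -1.] F [-0.8  0.8 -0.8] op 28.8 q [ 0.14  0.09  1.93  0.    1.12 -1.5 ]
```

Emit:
jog_arm(increments=[[[0,0,0,0,0,0],[0,0,0,0,0,0],[0,0,0,0,0,0],[0,0,0,0,0,0],[0,0,0,0,0,0]]])

```text
clock: 16.15
ee_pos: [490.1, 147.0, 81.6]
tcp_rot: [-0.0, 0.685, 0.729, 0.0]
wrist_force: [0.1, 1.5, -1.1]
opening: 29.0
```

Grip closed at about 29 mm and is holding something. I'll pull up 11 mm and expect roughly −9 to −10 N.

Emit:
jog_arm(increments=[[[0,0,-0.3,0,0,0],[0,0,-0.6,0,0,0],[0,0,-0.9,0,0,0],[0,0,-1.1,0,0,0],[0,0,-1.1,0,0,0]]])

```text
clock: 16.65
ee_pos: [490.1, 147.0, 92.3]
tcp_rot: [-0.0, 0.685, 0.729, -0.0]
wrist_force: [4.7, 2.7, -9.4]
opening: 29.4
```

```bash
python3 - <<'E'
from h import *
st(); cap('side','side11');st()
i=cv2.imread('pics/side11.png')[160:220,205:285]; cv2.imwrite('pics/z10.png',cv2.resize(i,None,fx=9,fy=9,interpolation=2))
E
```

```text
t 16.65 p [490.1 147.   92.3] x [-0.062  0.998  0.   ] z [-0.  0. -1.] F [ 4.7  2.7 -9.4] op 29.4 q [ 0.14  0.07  1.93  0.    1.14 -1.5 ]
t 16.7 p [490.1 147.   92.3] x [-0.062  0.998  0.   ] z [-0.  0. -1.] F [ 3.9  2.8 -9.6] op 29.2 q [ 0.14  0.07  1.93  0.    1.14 -1.5 ]
```

−9.5 N matches the spring at about 10.7 mm lift, so the plunger is at about 0.0147 and the pin is clear. I'll slide 40 mm towards +y.

Emit:
jog_arm(increments=[[[0.6,0,0,0,0,0],[1.3,0,0,0,0,0],[2,0,0,0,0,0],[2.7,0,0,0,0,0],[3.3,0,0,0,0,0]]])

```text
clock: 17.2
ee_pos: [487.9, 179.8, 92.2]
tcp_rot: [0.0, 0.685, 0.729, -0.001]
wrist_force: [3.8, -1.8, -10.5]
opening: 29.6
```

Emit:
jog_arm(increments=[[[0.4,0,0,0,0,0],[0.7,0,0,0,0,0],[0.7,0,0,0,0,0],[0.7,0,0,0,0,0],[0.7,0,0,0,0,0]]])

```text
clock: 17.7
ee_pos: [487.4, 187.3, 92.6]
tcp_rot: [-0.0, 0.685, 0.729, 0.0]
wrist_force: [3.8, 2.4, -9.9]
opening: 29.2
```

```bash
python3 - <<'E'
from h import *
o,r=st(); print(r[:,0]@(o['ee_pos']-np.array([490.1,147,92.3])))
E
```

```text
t 17.7 p [487.4 187.3  92.6] x [-0.062  0.998  0.001] z [-0.     0.001 -1.   ] F [ 3.8  2.4 -9.9] op 29.2 q [ 0.22  0.09  1.9   0.    1.15 -1.42]
40.42596264833461
```

Emit:
jog_arm(increments=[[[0,0,0.2,0,0,0],[0,0,0.4,0,0,0],[0,0,0.6,0,0,0],[0,0,0.6,0,0,0],[0,0,0.6,0,0,0]]])

```text
clock: 18.2
ee_pos: [487.6, 187.0, 86.8]
tcp_rot: [-0.0, 0.685, 0.729, -0.0]
wrist_force: [0.3, 1.5, -4.9]
opening: 29.7
```

The −4.9 N reading is what the spring gives at about 0.009, so the pin is entering the hole. I'll press home.

Emit:
jog_arm(increments=[[[0,0,0.2,0,0,0],[0,0,0.4,0,0,0],[0,0,0.6,0,0,0],[0,0,0.8,0,0,0],[0,0,0.8,0,0,0]]])

```text
clock: 18.7
ee_pos: [487.6, 187.0, 78.8]
tcp_rot: [-0.0, 0.685, 0.729, -0.0]
wrist_force: [-3.2, 1.7, 2.2]
opening: 29.3
```

Emit:
jog_arm(increments=[[[0,0,0.1,0,0,0],[0,0,0.15,0,0,0],[0,0,0.15,0,0,0],[0,0,0.15,0,0,0],[0,0,0.15,0,0,0]]])

```text
clock: 19.2
ee_pos: [487.7, 187.0, 78.0]
tcp_rot: [-0.0, 0.685, 0.729, 0.0]
wrist_force: [-6.5, 0.9, 8.2]
opening: 29.1
```

Force jumped to 8.2 N in the last 0.8 mm, so the hard stop is reached. I'll add a touch more pressure and do a final visual check.

Emit:
jog_arm(increments=[[[0,0,0.04,0,0,0],[0,0,0.04,0,0,0],[0,0,0.04,0,0,0],[0,0,0.04,0,0,0],[0,0,0.04,0,0,0]]])

```text
clock: 19.7
ee_pos: [487.7, 187.0, 78.0]
tcp_rot: [0.0, 0.685, 0.729, 0.0]
wrist_force: [-7.8, 0.6, 10.2]
opening: 29.1
```

```bash
python3 - <<'E'
from h import *
st(); cap('side','side12');cap('top','top12');st()
a,b=[cv2.imread(f'pics/side{k}.png')[240:251,317:331].astype(int) for k in('0','12')];print('lever',np.abs(a-b).mean())
i=np.vstack([cv2.imread('pics/side12.png')[150:225,200:300],cv2.imread('pics/side0.png')[150:225,200:300]]); cv2.imwrite('pics/z11.png',cv2.resize(i,None,fx=4,fy=4,interpolation=2))
s=load('side0')
# rack corner shift expected for 40 mm along rail; phase-matched measure on the rack's top patch
A,B=[cv2.imread(f'pics/side{k}.png') for k in('0','12')]
p0=proj(s,[550,150,93]);p1=proj(s,[550-40*.061,150+40*.998,93]);print('expected shift',p1-p0)
T=cv2.resize(A[192:208,262:278],None,fx=4,fy=4,interpolation=2);S=cv2.resize(B[170:215,235:290],None,fx=4,fy=4,interpolation=2)
m=cv2.matchTemplate(S,T,cv2.TM_CCOEFF_NORMED);_,v,_,l=cv2.minMaxLoc(m);print(v,235+l[0]/4-262,170+l[1]/4-192)
E
```

```text
t 19.7 p [487.7 187.   78. ] x [-0.062  0.998 -0.   ] z [ 0. -0. -1.] F [-7.8  0.6 10.2] op 29.1 q [ 0.22  0.12  1.91 -0.    1.12 -1.42]
t 19.8 p [487.7 187.   78. ] x [-0.062  0.998  0.   ] z [ 0.  0. -1.] F [-8.   0.5 10.8] op 29.2 q [ 0.22  0.12  1.91  0.    1.12 -1.42]
lever 0.9696969696969697
expected shift [-6.36725758 -4.68420738]
0.9801996946334839 -6.5 -4.75
```

View pics/z11.png

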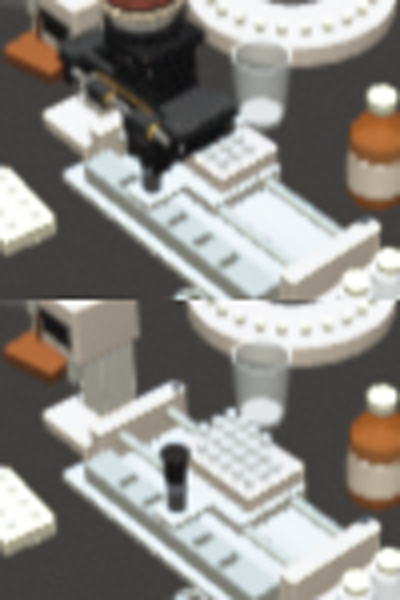

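The rack moved by (−6.5,−4.75) px against an expected (−6.4,−4.7) for 40 mm. The knob is pressed at about 10 N against the stop and the lever patch is at rest.

```bash
python3 -c "
from h import *
print(env.job_done())"
```

```text
the job is handed in; nothing more can be done
None
```

I pumped the lever, moved the carriage one hole towards the white injector (the rail's +y), and pressed the pin home. The job was handed in at about 20 s with the knob still gripped and held down. No verdict was reported.

- **Lever:** I made four full strokes, one more than needed as insurance. Force at the bottom was 15, 11, 20 and 20 N, above the 7 N spring, so each reached the stop. After each stroke the lever matched its starting picture, and it still did at the end.
- **First tries:** I misread a pixel row, so my first press landed too far in along the lever and moved it only slightly. The first full stroke then took several small steps.
- **Plunger and carriage:** Pulling up 11 mm gave −9.5 N, which matches the spring with the pin clear. The arm moved 40.4 mm. The rack's shift in the picture was (−6.5, −4.75) px, against (−6.4, −4.7) expected for 40 mm.
- **Pin home:** Force rose from 2 to 10 N while the height stopped at 78.0 mm, so it is on the hard stop. The rise also shows the grip is holding.

**Checks that disagreed:**
- **Fingertip height:** In the pictures and at the lever stop, the fingertips stood about 24 mm higher than the TCP reading and `env.tip_reach` imply. I allowed for this when gripping the knob. Taking the TCP reading literally, the grasp point is about 25 mm from the knob's middle, still inside the 30 mm limit.
- **Grip opening:** It read 29 mm, neither the 25 mm grip nor the 32 mm rim, though the knob did not slip.

I saw no bystander touched or moved in the pictures I took, but I did not check each one separately.

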